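# Run a batch in the vibratory polisher

### The arm

A 6-joint arm with a two-finger parallel gripper is mounted at the origin on the work surface. World frame = base frame: x ahead of the robot, y to its left, z up, the work surface at z = 0. Lengths are in m, angles in rad, forces in N, time in s.
With the tool pointing down it reaches from about 0.25 to 0.725 m from the base axis. Payload 9.7 kg.
Tool frame: the origin (TCP) lies at the very end of the fingers, on their centre line; the grasp point (between the pads) lies 19 mm behind it; z points along the fingers, x is the direction in which the jaws open and shut, and the axes are right-handed (so a half turn about z gives the same grasp; the last joint's range is limited). The gripper opens to 85 mm and grips with 20 to 120 N. Pads are 22 mm wide; open, the fingers measure 114 mm over their backs; the gripper's body (76 mm by 85 mm) begins 54 mm behind the grasp point. The pads swing forward as they close: fully open they stand 13 mm farther back than shut.
Start: joints at [-1.346, 0.087, 0.176, 1.66, 0, 1.571], TCP at [0.123, -0.536, 0.231] pointing down, gripper open.
Joint ranges: [-3.13, 3.13], [-0.85, 1.81], [-1.15, 1.24], [-2.2, 2.28], [-1.44, 1.52], [-3.14, 3.14]. Speed limits (rad/s): [2.22, 2.22, 2.57, 3.14, 3.14, 3.14].

### API

Orientations are given as a rotation vector (axis times angle).
In Python, from bench import robot gives the robot as it stands. The module is installed in compiled form; this text tells all that it offers. Calls block until the motion is done:
- robot.move_ptp(position, orientation): joint-space move of the TCP to a pose.
- robot.move_l(position, orientation=None, vel=0.15): straight line of the TCP; orientation=None keeps the orientation; vel is the mean speed in m/s.
- robot.movej(angles): joint-space move.
- robot.move_gripper(opening): finger opening in m; the grip force is fixed at half the most; returns when the fingers have stopped.
- robot.sleep(seconds).
- robot.inverse_kinematics(position, orientation): joint angles nearest the present ones, or None.
- robot.get_obs(): the state.
- robot.read_camera(name): name is "side" or "top" or "wrist"; returns the picture (400x640x3 uint8, blue, green, red); there is no depth.
- robot.calibration(name): a dict with "K" (3x3 intrinsics, pixels), "view" (4x4, takes a point from world to camera coordinates); the wrist camera has in their place "T_tool_cam" (4x4, takes a point from camera to tool coordinates, whose origin is the TCP and whose axes are the tool frame's). Camera axes: x right, y down, z forward; pixel columns grow to the right and rows downward; lengths in m; the calibration is good to about 2 mm. A picture is of the moment at which its call begins: read the wrist's pose just before it. calibration takes no time and is no camera call.
A pose or a line that the arm cannot do raises robot.Unreachable and nothing moves.
- robot.sign_off(): hands the job in, once; it reports no verdict.
The state is a dict: "t": time; "joint_pos": joint angles; "qd": joint speeds; "joint_efforts": joint torques, N m; "tcp_pos": TCP position; "eef_rot": TCP orientation; "contact_force": force on the tool from outside, world axes, zero at the start; "wrist_torque": the same for the moment, N m; "finger_gap": finger opening in m.
Only numpy, scipy, OpenCV 4.12 (cv2) and the standard library are available. Lean on these libraries where they do the work, as an engineer would, in place of code of your own. Each camera call takes 0.05 s, during which the arm holds its last target.

### The job

With the isolator off, stand every steel specimen holder from the bench in the polisher's bowl, each upright on a green pad of its own; then turn the isolator handle fully on and press the blue, white and green keys fully down, one at a time in that order, letting each come up again. Let it run for at least five seconds without touching a key, press the red key, turn the isolator fully off, and only then move all the holders to stand upright in the aluminium tray. Press keys only while the isolator is on and never the yellow one, do not touch the holders while the isolator is on, and leave the other things on the bench where they are.

Things in the scene. Friction and masses are not known exactly. Their poses are not given: they have to be found in the camera images.
- bowl_centre (a point): Centre of the floor of the polisher's open bowl. The polisher is a round white machine with a blue foot band, fixed, 244 mm across; its black bowl on top is 224 mm across inside, the floor 60 mm above the bench, the black rim 12 mm higher than the floor and 6 mm thick.
- pad0 (a point): Centre of one of four flat green round pads (52 mm across) on the floor of the polisher's bowl, 62 mm from the bowl's centre, 90 degrees apart.
- pad1 (a point): Centre of one of four flat green round pads (52 mm across) on the floor of the polisher's bowl, 62 mm from the bowl's centre, 90 degrees apart.
- pad2 (a point): Centre of one of four flat green round pads (52 mm across) on the floor of the polisher's bowl, 62 mm from the bowl's centre, 90 degrees apart.
- pad3 (a point): Centre of one of four flat green round pads (52 mm across) on the floor of the polisher's bowl, 62 mm from the bowl's centre, 90 degrees apart.
- isolator_grip (a point): Middle of the red isolator handle on its vertical turning axis. The handle is an upright bar 56 mm long, 14 mm thick, 32 mm tall over a yellow round plate (64 mm across, 6 mm high) on the far half of the console's top; the bar's top is 12 mm above this point, its lower edge 20 mm below. This point's own x axis lies along the bar and turns with it.
- isolator (a joint): Angle of the isolator handle in rad: 0 off (bar points straight away from the keys), 1.3 on, turned clockwise seen from above. There are stops at both ends and it stays where it is left; about 0.12 N m turns it. The console is a fixed white box 160 x 170 mm, 60 mm high, left or right of the polisher (the tray on the other side), the keys on its half nearer the robot.
- key_blue (a joint): Travel of the blue key in m: 0 up, 0.006 fully down; count it as pressed from 0.005.
- key_blue_top (a point): Centre of the top of the blue key: a round spring push button, cap 24 mm across, standing 6 mm above its black round housing (40 mm across, 12 mm high) on the console. Pressed straight down; 1.5 N starts it, 5 N takes it fully down. It springs back.
- key_white (a joint): Travel of the white key in m: 0 up, 0.006 fully down; count it as pressed from 0.005.
- key_white_top (a point): Centre of the top of the white key: a round spring push button, cap 24 mm across, standing 6 mm above its black round housing (40 mm across, 12 mm high) on the console. Pressed straight down; 1.5 N starts it, 5 N takes it fully down. It springs back.
- key_green (a joint): Travel of the green key in m: 0 up, 0.006 fully down; count it as pressed from 0.005.
- key_green_top (a point): Centre of the top of the green key: a round spring push button, cap 24 mm across, standing 6 mm above its black round housing (40 mm across, 12 mm high) on the console. Pressed straight down; 1.5 N starts it, 5 N takes it fully down. It springs back.
- key_red (a joint): Travel of the red key in m: 0 up, 0.006 fully down; count it as pressed from 0.005.
- key_red_top (a point): Centre of the top of the red key: a round spring push button, cap 24 mm across, standing 6 mm above its black round housing (40 mm across, 12 mm high) on the console. Pressed straight down; 1.5 N starts it, 5 N takes it fully down. It springs back.
- key_yellow (a joint): Travel of the yellow key in m: 0 up, 0.006 fully down; count it as pressed from 0.005.
- key_yellow_top (a point): Centre of the top of the yellow key (not used in this job): a round spring push button, cap 24 mm across, standing 6 mm above its black round housing (40 mm across, 12 mm high) on the console. Pressed straight down; 1.5 N starts it, 5 N takes it fully down. It springs back.
- tray_in (a point): Centre of the inner floor of the aluminium tray, fixed, an open tray 160 (x) x 170 (y) mm outside, walls 5 mm thick and 18 mm high, floor 5 mm above the bench. The axes lie along its sides.
- holder0_mid (a point): Centre, half-way up, of a specimen holder: an upright steel cylinder 42 mm in diameter and 34 mm high with a dark band and an orange disc on top; 0.18 to 0.33 kg. z is its upright axis. Two, three or all of the four holders are present.
- holder1_mid (a point): Centre, half-way up, of a specimen holder: an upright steel cylinder 42 mm in diameter and 34 mm high with a dark band and an orange disc on top; 0.18 to 0.33 kg. z is its upright axis. Two, three or all of the four holders are present.
- holder2_mid (a point): Centre, half-way up, of a specimen holder: an upright steel cylinder 42 mm in diameter and 34 mm high with a dark band and an orange disc on top; 0.18 to 0.33 kg. z is its upright axis. Two, three or all of the four holders are present.
- holder3_mid (a point): Centre, half-way up, of a specimen holder: an upright steel cylinder 42 mm in diameter and 34 mm high with a dark band and an orange disc on top; 0.18 to 0.33 kg. z is its upright axis. Two, three or all of the four holders are present.
- paste_jar: Amber jar, 44 mm across, 40 mm high; bystander. Origin under its centre.
- resin_block: Black resin block, 38 x 38 x 26 mm; bystander. Origin under its centre.
There are look-alikes about, which are no part of the job. Of the things shaped like the part that bears tray_in, the aluminium one is meant.

How it is judged:
On the way, in this order (a step that is already met when the one before it is completed fails the run):
1. every holder stands upright and released on a green pad of its own in the bowl, isolator off (value of joint isolator below 0.12 rad and angle between each of holder0_mid, holder1_mid, holder2_mid, holder3_mid's own z axis and vertical below 0.15 rad and contact force between the fingers and holder0 below 0.2 N and z of holder0_mid in the frame of bowl_centre between 0.011 and 0.024 m and (horizontal distance between holder0_mid and pad0 below 0.015 m or horizontal distance between holder0_mid and pad1 below 0.015 m or horizontal distance between holder0_mid and pad2 below 0.015 m or horizontal distance between holder0_mid and pad3 below 0.015 m) and contact force between the fingers and holder1 below 0.2 N and z of holder1_mid in the frame of bowl_centre between 0.011 and 0.024 m and (horizontal distance between holder1_mid and pad0 below 0.015 m or horizontal distance between holder1_mid and pad1 below 0.015 m or horizontal distance between holder1_mid and pad2 below 0.015 m or horizontal distance between holder1_mid and pad3 below 0.015 m) and contact force between the fingers and holder2 below 0.2 N and z of holder2_mid in the frame of bowl_centre between 0.011 and 0.024 m and (horizontal distance between holder2_mid and pad0 below 0.015 m or horizontal distance between holder2_mid and pad1 below 0.015 m or horizontal distance between holder2_mid and pad2 below 0.015 m or horizontal distance between holder2_mid and pad3 below 0.015 m) and contact force between the fingers and holder3 below 0.2 N and z of holder3_mid in the frame of bowl_centre between 0.011 and 0.024 m and (horizontal distance between holder3_mid and pad0 below 0.015 m or horizontal distance between holder3_mid and pad1 below 0.015 m or horizontal distance between holder3_mid and pad2 below 0.015 m or horizontal distance between holder3_mid and pad3 below 0.015 m)), for 0.3 s.
2. isolator turned on (value of joint isolator above 1.15 rad and value of joint each of key_blue, key_white, key_green, key_red, key_yellow below 0.002 m), for 0.2 s.
3. blue key pressed, alone, isolator on (value of joint key_blue above 0.004 m and value of joint each of key_white, key_green, key_red, key_yellow below 0.002 m and value of joint isolator above 1.15 rad), for 0.05 s.
4. white key pressed, alone, isolator on (value of joint key_white above 0.004 m and value of joint each of key_blue, key_green, key_red, key_yellow below 0.002 m and value of joint isolator above 1.15 rad), for 0.05 s.
5. green key pressed, alone, isolator on (value of joint key_green above 0.004 m and value of joint each of key_blue, key_white, key_red, key_yellow below 0.002 m and value of joint isolator above 1.15 rad), for 0.05 s.
6. all keys up and isolator on for 4.5 s (the polisher runs) (all of step 2), for 4.5 s.
7. red key pressed, alone, isolator on (value of joint key_red above 0.004 m and value of joint each of key_blue, key_white, key_green, key_yellow below 0.002 m and value of joint isolator above 1.15 rad), for 0.05 s.
8. isolator turned off, keys up, all holders still in the bowl (value of joint isolator below 0.12 rad and value of joint each of key_blue, key_white, key_green, key_red, key_yellow below 0.002 m and horizontal distance between each of holder0_mid, holder1_mid, holder2_mid, holder3_mid and bowl_centre below 0.112 m and z of holder0_mid in the frame of bowl_centre between 0 and 0.04 m and z of holder1_mid in the frame of bowl_centre between 0 and 0.04 m and z of holder2_mid in the frame of bowl_centre between 0 and 0.04 m and z of holder3_mid in the frame of bowl_centre between 0 and 0.04 m), for 0.2 s.
At the end, for the whole second after the job is handed in: Isolator off (below 0.12 rad), all keys up, and every holder that is present stands upright (within 0.15 rad) at rest on the tray's floor, within its walls (value of joint isolator below 0.12 rad and value of joint each of key_blue, key_white, key_green, key_red, key_yellow below 0.002 m and angle between each of holder0_mid, holder1_mid, holder2_mid, holder3_mid's own z axis and vertical below 0.15 rad and z of holder0_mid in the frame of tray_in between 0.011 and 0.024 m and x of holder0_mid in the frame of tray_in between -0.075 and 0.075 m and y of holder0_mid in the frame of tray_in between -0.08 and 0.08 m and linear speed of each of holder0, holder1, holder2, holder3 below 0.02 m/s and z of holder1_mid in the frame of tray_in between 0.011 and 0.024 m and x of holder1_mid in the frame of tray_in between -0.075 and 0.075 m and y of holder1_mid in the frame of tray_in between -0.08 and 0.08 m and z of holder2_mid in the frame of tray_in between 0.011 and 0.024 m and x of holder2_mid in the frame of tray_in between -0.075 and 0.075 m and y of holder2_mid in the frame of tray_in between -0.08 and 0.08 m and z of holder3_mid in the frame of tray_in between 0.011 and 0.024 m and x of holder3_mid in the frame of tray_in between -0.075 and 0.075 m and y of holder3_mid in the frame of tray_in between -0.08 and 0.08 m); the robot touches nothing.
It fails at once if a key is pressed while the isolator is off (value of joint isolator below 0.6 rad and value of joint any of key_blue, key_white, key_green, key_red, key_yellow above 0.003 m).
It fails at once if the yellow key is pressed (value of joint key_yellow above 0.003 m).
It fails at once if the fingers touch a holder while the isolator is on (value of joint isolator above 0.6 rad and (contact force between the fingers and holder0 above 0.5 N or contact force between the fingers and holder1 above 0.5 N or contact force between the fingers and holder2 above 0.5 N or contact force between the fingers and holder3 above 0.5 N)).
It fails at once if another thing on the bench is pushed away (more than 60 mm) or tipped over ((distance of paste_jar from where it was at the start of the episode above 0.06 m or angle between paste_jar's own z axis and vertical above 0.7 rad) or (distance of resin_block from where it was at the start of the episode above 0.06 m or angle between resin_block's own z axis and vertical above 0.7 rad)).
Of holder0, holder1, holder2, holder3 only 2 to 4 are there at a start; the rules pass over those that are not, and their reading is None.
At some moment in a run one of holder0, holder1, holder2, holder3 may be knocked a few centimetres aside while the robot is not near it.
It also fails if it takes over 210 s, if anything falls off the work surface, if the arm or the gripper's body presses on something with over 40 N, if the wrist force passes 120 N, or if a joint passes its speed limit or range.

## Working session

There is one attempt and no reset: what is moved stays moved. The work goes in short steps, each a Python script; the robot and the scene stay as the last script left them, time stands still between calls to the robot, and variables do not carry over. Pictures are saved under pics/ and viewed, and the job is handed in when it is done.

```bash
mkdir -p pics; ls; python3 - <<'E'
from bench import robot
import cv2,numpy as np
np.set_printoptions(precision=4,suppress=True)
o=robot.get_obs()
for k,v in o.items(): print(k,np.array(v))
for n in("side","top","wrist"):
    cv2.imwrite(f"pics/{n}0.png",robot.read_camera(n))
    for k,v in robot.calibration(n).items(): print(n,k,np.array(v))
E
```

```text
pics
t 0.0
joint_pos [-1.346   0.0875  0.1751  1.6598 -0.      1.5708]
qd [-0.0011 -0.     -0.0009  0.001  -0.0012  0.001 ]
joint_efforts [ -0.0002 -52.038   46.4812   0.0158  -0.0001  -0.    ]
tcp_pos [ 0.1225 -0.536   0.2306]
eef_rot [-2.4559  1.9578  0.0016]
contact_force [ 0.8896  0.5095 -0.2588]
wrist_torque [0.0038 0.0399 0.0265]
finger_gap 0.08548766238128547
side K [[361.2179   0.     319.2885]
 [  0.     361.2179 198.9042]
 [  0.       0.       1.    ]]
side view [[ 0.9982 -0.0598  0.0011 -0.4518]
 [-0.0447 -0.7588 -0.6498  0.1239]
 [ 0.0397  0.6486 -0.7601  0.8933]
 [ 0.      0.      0.      1.    ]]
top K [[446.8061   0.     328.6416]
 [  0.     446.8061 202.2057]
 [  0.       0.       1.    ]]
top view [[ 0.0153 -0.9999 -0.0018  0.0737]
 [-0.9934 -0.015  -0.1137  0.4817]
 [ 0.1136  0.0035 -0.9935  1.4374]
 [ 0.      0.      0.      1.    ]]
wrist K [[347.2338   0.     319.505 ]
 [  0.     347.2338 198.2176]
 [  0.       0.       1.    ]]
wrist T_tool_cam [[ 1.      0.0001 -0.0007 -0.0004]
 [ 0.0001  0.9462  0.3237 -0.0842]
 [ 0.0007 -0.3237  0.9462 -0.1427]
 [ 0.      0.      0.      1.    ]]
```

View pics/top0.png

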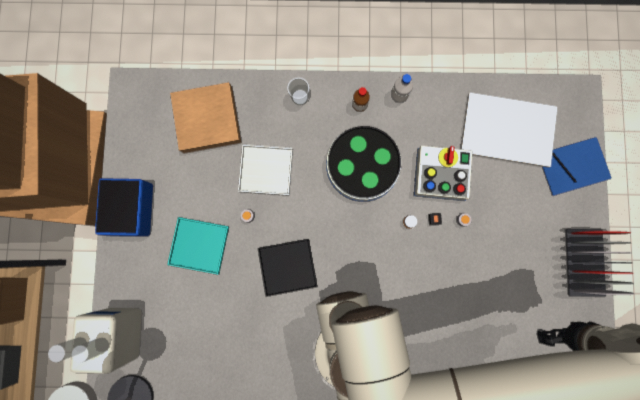

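View pics/side0.png

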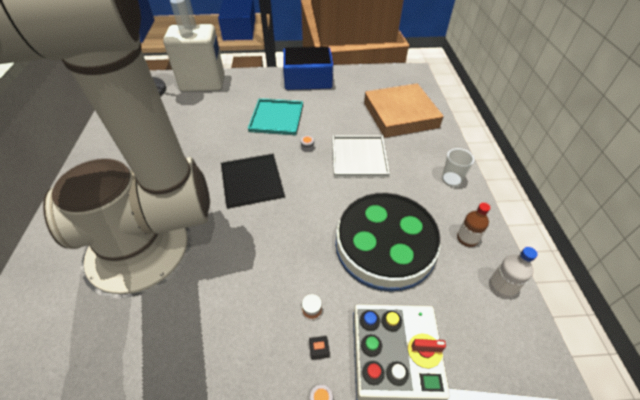

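```bash
python3 - <<'E'
import cv2
t=cv2.imread("pics/top0.png")
a=cv2.resize(t[140:235,390:490],None,fx=6,fy=6,interpolation=cv2.INTER_CUBIC)
b=cv2.resize(t[130:300,160:330],None,fx=3.4,fy=3.4,interpolation=cv2.INTER_CUBIC)
cv2.imwrite("pics/ca.png",a);cv2.imwrite("pics/cb.png",b)
s=cv2.imread("pics/side0.png")
cv2.imwrite("pics/cs.png",cv2.resize(s[280:400,280:450],None,fx=4.5,fy=4.5,interpolation=cv2.INTER_CUBIC))
E
```

```text
(no output)
```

View pics/ca.png

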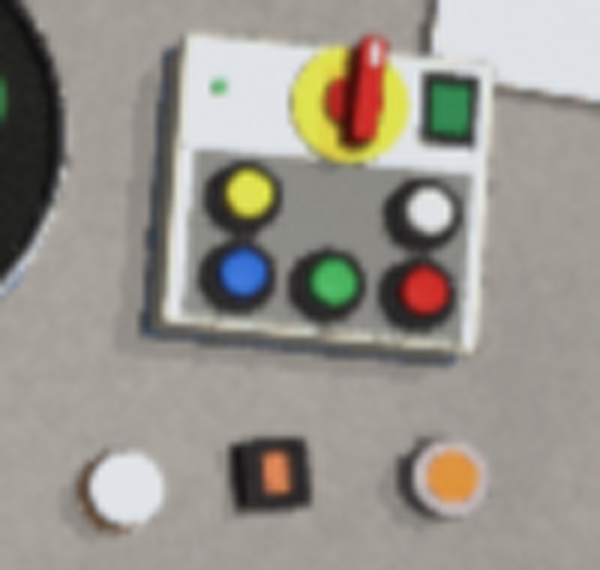

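View pics/cb.png

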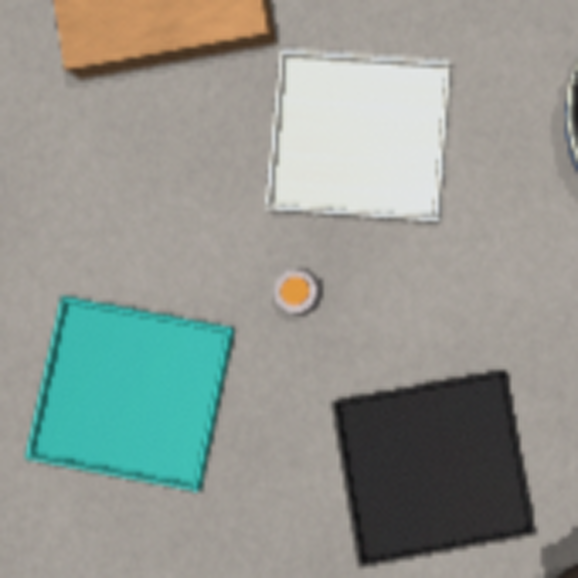

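View pics/cs.png

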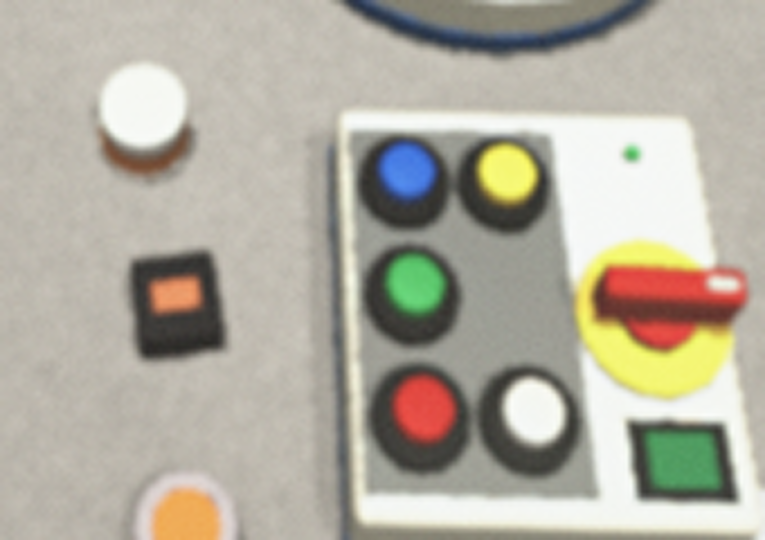

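View pics/wrist0.png

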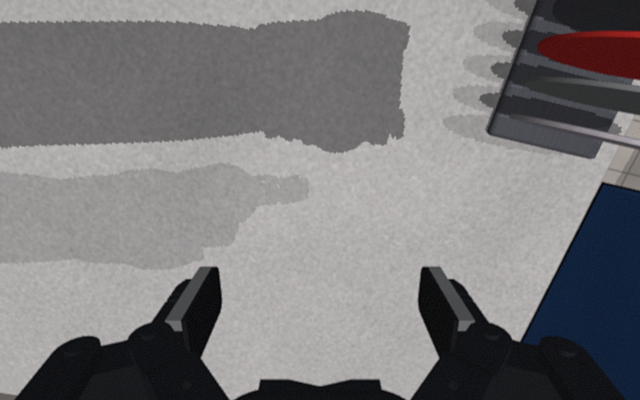

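```bash
cat > h.py <<'E'
from bench import robot
import cv2,numpy as np
from scipy.spatial.transform import Rotation as R
np.set_printoptions(precision=4,suppress=True)
def cam(name,obs=None):
    c=robot.calibration(name);K=np.array(c["K"])
    if name=="wrist":
        T=np.eye(4);T[:3,:3]=R.from_rotvec(obs["eef_rot"]).as_matrix();T[:3,3]=obs["tcp_pos"]
        return K,np.linalg.inv(T@np.array(c["T_tool_cam"]))
    return K,np.array(c["view"])
def ray(cm,px):
    K,V=cm;Rm=V[:3,:3];C=-Rm.T@V[:3,3]
    return C,Rm.T@np.linalg.solve(K,[px[0],px[1],1.])
def onz(cm,px,z):
    C,d=ray(cm,px);return C+d*(z-C[2])/d[2]
def proj(cm,p):
    K,V=cm;q=K@(V[:3,:3]@np.array(p)+V[:3,3]);return q[:2]/q[2]
def tri(c1,p1,c2,p2):
    A,d=ray(c1,p1);B,e=ray(c2,p2)
    d/=np.linalg.norm(d);e/=np.linalg.norm(e)
    s=np.linalg.lstsq(np.c_[d,-e],B-A,rcond=None)[0]
    P,Q=A+s[0]*d,B+s[1]*e
    return (P+Q)/2,np.linalg.norm(P-Q)
HSV=dict(orange=((8,120,170),(20,255,255)),green=((50,90,90),(75,255,255)),blue=((105,120,120),(120,255,255)),
 yellow=((24,150,150),(34,255,255)),red=((175,150,120),(180,255,255),(0,150,120),(4,255,255)))
def blobs(img,col,roi=None,amin=20):
    h=cv2.cvtColor(img,cv2.COLOR_BGR2HSV);r=HSV[col]
    m=cv2.inRange(h,np.array(r[0]),np.array(r[1]))
    if len(r)>2:m|=cv2.inRange(h,np.array(r[2]),np.array(r[3]))
    n,_,st,ce=cv2.connectedComponentsWithStats(m)
    out=[]
    for i in range(1,n):
        if st[i,4]>=amin and (roi is None or (roi[0]<=ce[i][0]<=roi[2] and roi[1]<=ce[i][1]<=roi[3])): out.append((ce[i],st[i,4],st[i,2:4]))
    return out
E
python3 - <<'E'
from h import *
t=cv2.imread("pics/top0.png");s=cv2.imread("pics/side0.png")
ct,cs=cam("top"),cam("side")
for col,z in(("orange",.034),("green",.06),("blue",.078),("yellow",.078),("red",.078)):
    for nm,im,c in(("top",t,ct),("side",s,cs)):
        for b in blobs(im,col):
            p=onz(c,b[0],z)
            if 0.2<p[0]<.75 and abs(p[1])<.7: print(col,nm,b[0],b[1],b[2],p[:2])
h=cv2.cvtColor(t,cv2.COLOR_BGR2HSV)
for q in((464,219),(247,215),(266,170),(460,176)): print(q,h[q[1],q[0]])
E
```

```text
orange top [246.3696 215.1087] 46 [8 7] [0.4335 0.3481]
orange top [435.5 218.5] 20 [4 6] [ 0.4317 -0.267 ]
orange top [464.913 219.   ] 46 [8 7] [ 0.4316 -0.3624]
orange side [306.7188 139.125 ] 32 [8 5] [0.4348 0.3511]
orange side [424.5    339.2727] 22 [22  2] [ 0.6456 -0.2712]
orange side [318.6094 345.    ] 64 [10  7] [ 0.435  -0.2698]
orange side [320.8385 394.5769] 130 [14 11] [ 0.4339 -0.3575]
green top [357.9095 143.5611] 221 [17 16] [ 0.6703 -0.0114]
green top [381.9727 155.9   ] 220 [17 17] [ 0.6306 -0.0897]
green top [464.5 157.5] 48 [6 8] [ 0.6293 -0.3571]
green top [345.4887 167.0814] 221 [16 17] [0.592  0.0282]
green top [369.7387 179.473 ] 222 [17 16] [ 0.5526 -0.0504]
green top [445.36 186.5 ] 50 [8 8] [ 0.5333 -0.2937]
green side [375.9052 213.419 ] 327 [23 18] [0.5941 0.0297]
green side [410.8145 224.8174] 345 [23 19] [ 0.6722 -0.0098]
green side [364.3824 240.6176] 387 [24 20] [ 0.5544 -0.0484]
green side [401.3325 253.5995] 412 [24 22] [ 0.6328 -0.0882]
green side [371.7843 342.6863] 153 [14 14] [ 0.5358 -0.2802]
green side [431.3158 381.9053] 190 [17 13] [ 0.631  -0.3545]
blue top [430. 185.] 45 [7 7] [ 0.5346 -0.2403]
blue side [370.063  317.3465] 127 [13 13] [ 0.5369 -0.2381]
yellow top [446.6535 157.7402] 127 [18 19] [ 0.6236 -0.2945]
yellow top [431.     171.7561] 41 [7 7] [ 0.5774 -0.244 ]
yellow side [392.2    318.6222] 45 [13 13] [ 0.5793 -0.2432]
yellow side [411.2857 346.8929] 28 [ 9 13] [ 0.6042 -0.2981]
red top [450.4545 155.7727] 44 [ 4 16] [ 0.6302 -0.3068]
red top [460.3333 188.    ] 42 [8 7] [ 0.5264 -0.3365]
red side [426.9368 343.7471] 174 [31  8] [ 0.6344 -0.2942]
red side [426.4242 352.9848] 66 [15  6] [ 0.6293 -0.3104]
red side [373.7548 370.4581] 155 [14 14] [ 0.5289 -0.3342]
(464, 219) [ 16 185 220]
(247, 215) [ 17 180 223]
(266, 170) [ 45   7 227]
(460, 176) [111   8 228]
```

```bash
cat >> h.py <<'E'
def down(a):
    return (R.from_euler('z',a)*R.from_euler('x',np.pi)).as_rotvec()
def best(pos,a):
    """choose between the two equivalent jaw yaws by joint-6 margin / travel"""
    q0=np.array(robot.get_obs()["joint_pos"]);c=[]
    for k in(0,np.pi):
        q=robot.inverse_kinematics(list(pos),list(down(a+k)))
        if q is not None:
            q=np.array(q);c.append((abs(q[5]-q0[5])+10*max(0,abs(q[5])-2.7),a+k))
    return min(c)[1]
def go(pos,a): 
    a=best(pos,a);robot.move_ptp(list(pos),list(down(a)));return a
def F(): return np.array(robot.get_obs()["contact_force"])
def shot(n,name):
    o=robot.get_obs();im=robot.read_camera(n);cv2.imwrite(f"pics/{name}.png",im);return im,cam(n,o)
E
python3 - <<'E'
from h import *
a=go((.40,-.36,.25),-np.pi/4)
robot.move_gripper(.07)
for n in("top","side","wrist"):
    im,c=shot(n,n+"1")
    for b in blobs(im,"orange"):
        p=onz(c,b[0],.034)
        if .15<p[0]<.75 and abs(p[1])<.75: print(n,b[0],b[1],b[2],p[:2])
o=robot.get_obs();print(o["t"],o["joint_pos"],o["tcp_pos"],o["finger_gap"])
E
```

```text
top [246.3696 215.1087] 46 [8 7] [0.4335 0.3481]
top [464.9778 218.9556] 45 [8 7] [ 0.4317 -0.3626]
side [387.5652 103.913 ] 23 [15 14] [0.717 0.519]
side [320.7589 394.5816] 141 [15 12] [ 0.4338 -0.3575]
wrist [280.3   65.58] 50 [11  7] [ 0.4415 -0.2648]
wrist [342.1907 141.7344] 561 [27 27] [ 0.4328 -0.3602]
1.8583 [-0.7333  0.0663  0.1905  1.6951 -0.      1.6234] [ 0.3998 -0.3602  0.25  ] 0.0699304637688559
```

View pics/wrist1.png

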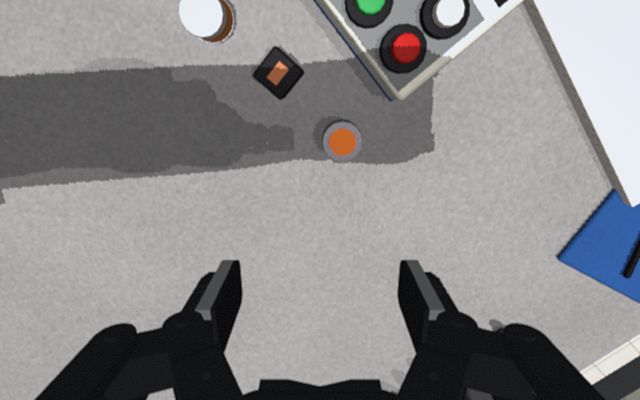

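View pics/top1.png

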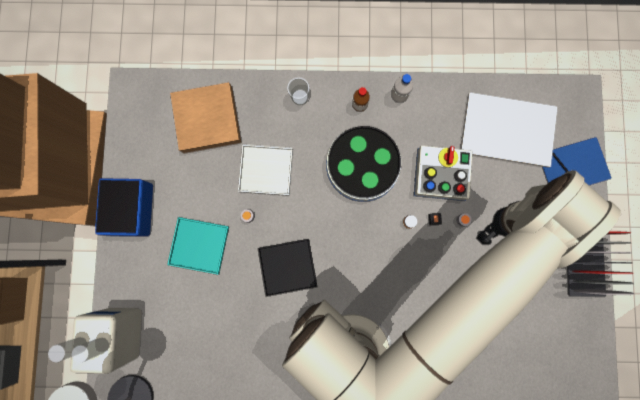

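```bash
cat >> h.py <<'E'
def pick(x,y,a,floor,zup=.18,op=.07):
    robot.move_gripper(op)
    a=go((x,y,floor+.08),a)
    robot.move_l([x,y,floor+.005],vel=.1)
    robot.move_gripper(0.0)
    g=robot.get_obs()["finger_gap"];print("gap",g,F())
    robot.move_l([x,y,zup],vel=.15)
    print("lifted gap",robot.get_obs()["finger_gap"],F());return a
def place(x,y,a,floor,zup=.18,op=.065):
    a=go((x,y,zup),a)
    robot.move_l([x,y,floor+.03],vel=.15)
    robot.move_l([x,y,floor+.0065],vel=.03)
    print("down",F(),robot.get_obs()["tcp_pos"])
    robot.move_gripper(op);robot.sleep(.2)
    robot.move_l([x,y,zup],vel=.12)
C=np.array([.6125,-.030])
E
python3 - <<'E'
from h import *
pick(.4328,-.3602,-np.pi/4,0)
shot("wrist","wrist2");print(robot.get_obs()["t"])
E
```

```text
gap 0.04041601090954998 [-1.2069  0.5762  5.4249]
lifted gap 0.040184544739888264 [-0.2935  0.1082 -1.4477]
5.4417
```

View pics/wrist2.png

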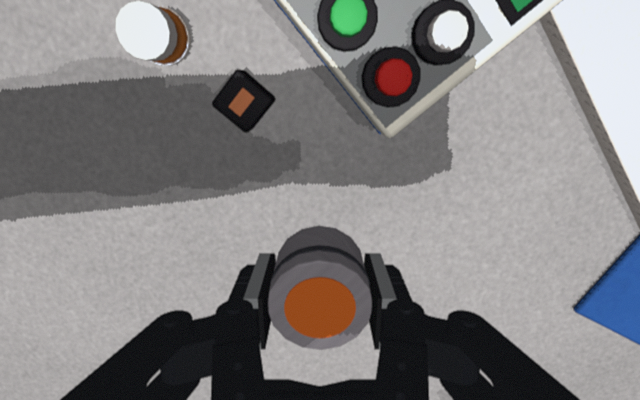

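```bash
python3 - <<'E'
from h import *
p=np.array([.5535,-.0494]);d=p-C;a=np.arctan2(d[1],d[0])+np.pi/2
place(*p,a,.060)
im,c=shot("top","top3")
h=np.array([.4335,.3485])
a=go((h[0]-.04,h[1],.22),np.pi/2)   # look at the other holder
im,c=shot("wrist","wrist3")
for b in blobs(im,"orange"): print("wrist",b[0],b[1],b[2],onz(c,b[0],.034))
for n in("top","side"):
    im,c=shot(n,n+"3b")
    for b in blobs(im,"orange"):
        for z in(.034,.095):print(n,b[0],b[1],z,onz(c,b[0],z)[:2])
print(robot.get_obs()["t"],robot.get_obs()["joint_pos"])
E
```

```text
down [-0.324   0.1448 -0.5471] [ 0.5536 -0.0494  0.0666]
wrist [321.3333 208.0179] 558 [28 25] [0.4337 0.3506 0.034 ]
wrist [461.7679 392.625 ] 56 [19 11] [0.6776 0.5243 0.034 ]
wrist [481.   394.96] 25 [ 9 10] [0.6814 0.5486 0.034 ]
wrist [470.6667 395.6957] 69 [18  8] [0.6826 0.536  0.034 ]
top [ 30.5572 141.9591] 1321 0.034 [0.6661 1.0734]
top [ 30.5572 141.9591] 1321 0.095 [0.6513 1.0314]
top [204.1719 115.9193] 3357 0.034 [0.7635 0.5011]
top [204.1719 115.9193] 3357 0.095 [0.7446 0.4832]
top [ 94.2998 135.3219] 497 0.034 [0.6918 0.8634]
top [ 94.2998 135.3219] 497 0.095 [0.6759 0.8302]
top [370.9245 177.6415] 53 0.034 [ 0.5631 -0.0566]
top [370.9245 177.6415] 53 0.095 [ 0.5526 -0.051 ]
top [ 74.4  215.89] 300 0.034 [0.4224 0.9081]
top [ 74.4  215.89] 300 0.095 [0.4179 0.873 ]
top [246.2727 213.8636] 22 0.034 [0.4375 0.3486]
top [246.2727 213.8636] 22 0.095 [0.4323 0.3371]
side [310.8885  20.6423] 260 0.034 [0.4847 1.1801]
side [310.8885  20.6423] 260 0.095 [0.4794 1.0378]
side [366.4302  46.2422] 351 0.034 [0.7036 0.9258]
side [366.4302  46.2422] 351 0.095 [0.6798 0.805 ]
side [402.4766 104.933 ] 1985 0.034 [0.7666 0.5102]
side [402.4766 104.933 ] 1985 0.095 [0.7376 0.4243]
side [306.8    139.0857] 35 0.034 [0.435  0.3513]
side [306.8    139.0857] 35 0.095 [0.4339 0.2787]
side [365.9885 232.5517] 87 0.034 [ 0.5667 -0.0079]
side [365.9885 232.5517] 87 0.095 [ 0.5544 -0.0503]
side [424.5    339.2727] 22 0.034 [ 0.6456 -0.2712]
side [424.5    339.2727] 22 0.095 [ 0.6267 -0.2915]
side [318.5 345. ] 62 0.034 [ 0.4348 -0.2698]
side [318.5 345. ] 62 0.095 [ 0.4337 -0.2902]
11.9917 [ 0.7237  0.0245  0.0885  1.635  -0.0001  0.7253]
```

View pics/wrist3.png

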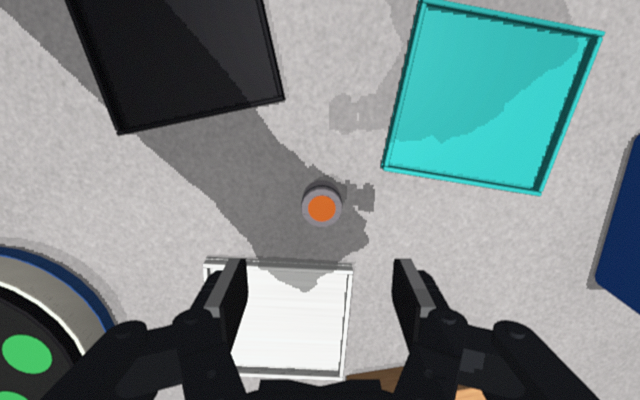

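View pics/side3b.png

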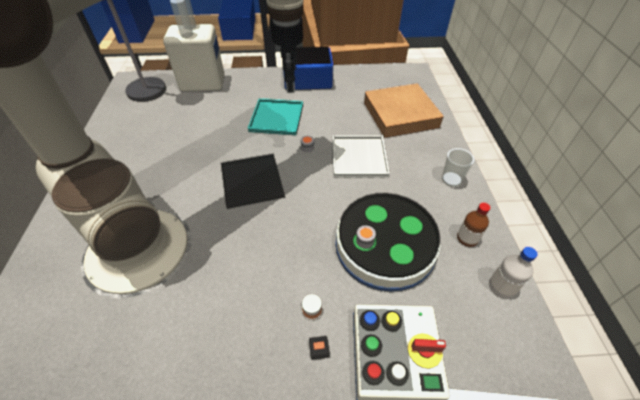

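```bash
python3 - <<'E'
from h import *
pick(.4337,.3500,np.pi/2,0)
p=np.array([.593,.029]);d=p-C;a=np.arctan2(d[1],d[0])+np.pi/2
place(*p,a,.060)
go((.45,-.25,.30),np.pi/2)
im={}
for n in("top","side","wrist"):
    i,c=shot(n,n+"4");im[n]=(i,c)
    for b in blobs(i,"orange"):
        p=onz(c,b[0],.094)
        if .4<p[0]<.75 and abs(p[1])<.2: print(n,b[0],b[1],p[:2])
print(robot.get_obs()["t"],robot.get_obs()["tcp_pos"])
E
```

```text
gap 0.04029560167227394 [-0.427  -1.4365  4.7341]
lifted gap 0.04084411254379867 [ 0.0645  0.4149 -2.8642]
down [-0.7726  0.6487 -3.2183] [0.5931 0.029  0.0666]
top [345.9434 164.6792] 53 [0.593 0.028]
top [370.9245 177.6415] 53 [ 0.5528 -0.0511]
side [377.6923 204.4769] 65 [0.5944 0.0301]
side [365.8519 232.4321] 81 [ 0.5544 -0.0493]
wrist [10.6581 12.0951] 547 [0.5907 0.0286]
wrist [104.9085  57.1817] 743 [ 0.5534 -0.0485]
21.5417 [ 0.4504 -0.2493  0.2994]
```

View pics/wrist4.png

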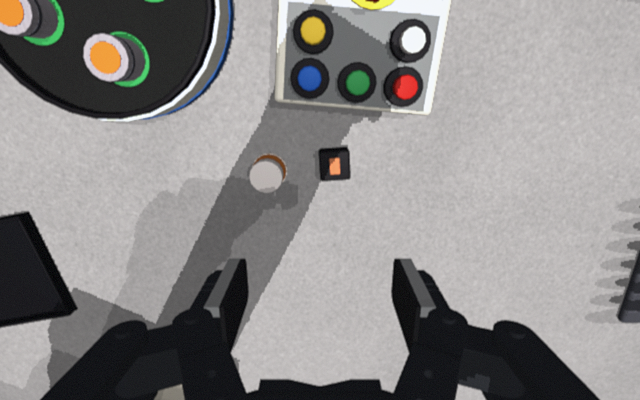

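View pics/side4.png

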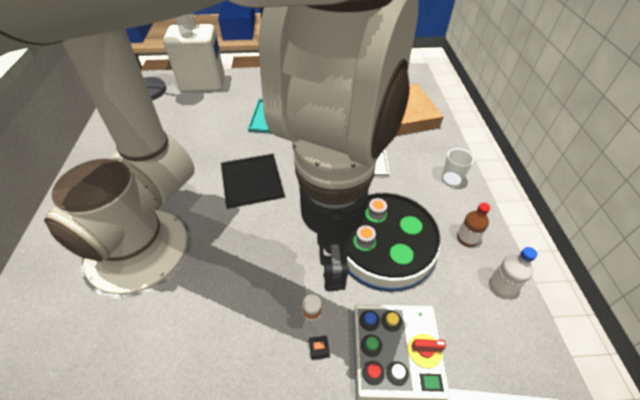

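View pics/top4.png

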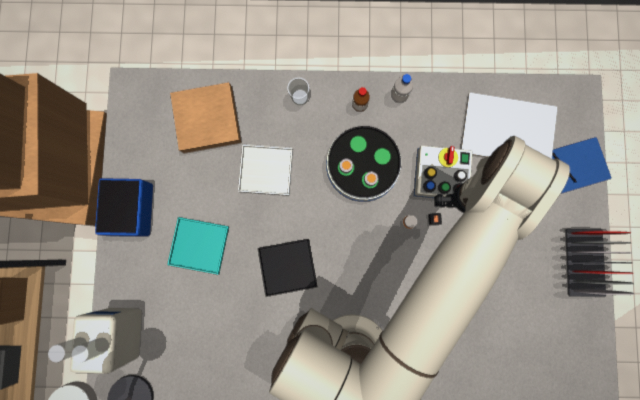

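Both holders stand on the near pads (top picture at (346,165) and (371,178)), within 2 mm of the pad centres. Next I'll look at the console close up.

```bash
python3 - <<'E'
from h import *
a=go((.50,-.30,.25),np.pi/2)
im1,c1=shot("wrist","w5a")
robot.move_l([.56,-.30,.25])
im2,c2=shot("wrist","w5b")
for k in("red","yellow","blue","green"):
    for nm,im,c in(("a",im1,c1),("b",im2,c2)):
        for b in blobs(im,k,amin=80):
            p=onz(c,b[0],.078)
            if .45<p[0]<.7 and -.42<p[1]<-.2: print(k,nm,b[0],b[1],b[2],p[:2])
print(robot.get_obs()["t"],robot.get_obs()["joint_pos"])
E
```

```text
red a [319.9772  24.7805] 788 [21 52] [ 0.6258 -0.2989]
red a [333.6488  20.4298] 242 [12 35] [ 0.629 -0.31 ]
red a [358.6198 145.233 ] 455 [24 25] [ 0.5273 -0.334 ]
red b [320.5492  98.4143] 823 [21 70] [ 0.6281 -0.2998]
red b [332.8141  96.4936] 156 [10 28] [ 0.6297 -0.3105]
red b [355.6651 207.1674] 430 [24 23] [ 0.5267 -0.334 ]
yellow a [321.9357  27.8388] 1929 [74 61] [ 0.6235 -0.3005]
yellow a [251.4836  85.6807] 548 [27 29] [ 0.5786 -0.2402]
yellow b [300.4128  90.4094] 877 [30 68] [ 0.6348 -0.2823]
yellow b [341.5119  95.2095] 840 [29 69] [ 0.6308 -0.3181]
yellow b [257.0807 154.3478] 322 [24 24] [ 0.5785 -0.2414]
blue a [251.5123 136.209 ] 488 [26 25] [ 0.5354 -0.2375]
blue b [256.819  195.3762] 210 [22 16] [ 0.5387 -0.2389]
green a [384.8241  22.3542] 830 [27 36] [ 0.6276 -0.3516]
green a [305.3097 140.6721] 494 [25 26] [ 0.5314 -0.2858]
green b [379.7918  95.9471] 586 [25 29] [ 0.6302 -0.3515]
green b [305.7466 202.5876] 371 [22 22] [ 0.5314 -0.2857]
22.6333 [-0.4919  0.3105  0.4742  1.7338 -0.0001  2.6495]
```

View pics/w5a.png

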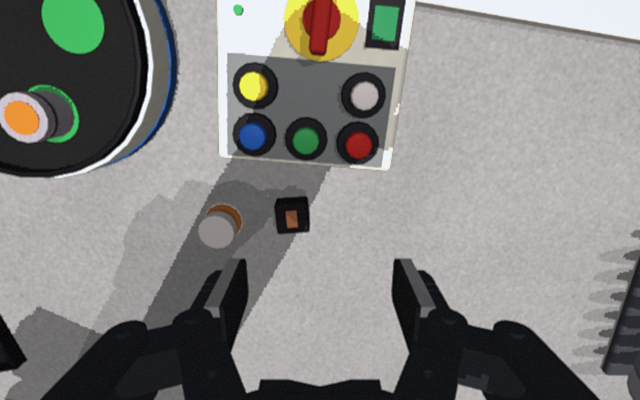

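View pics/w5b.png

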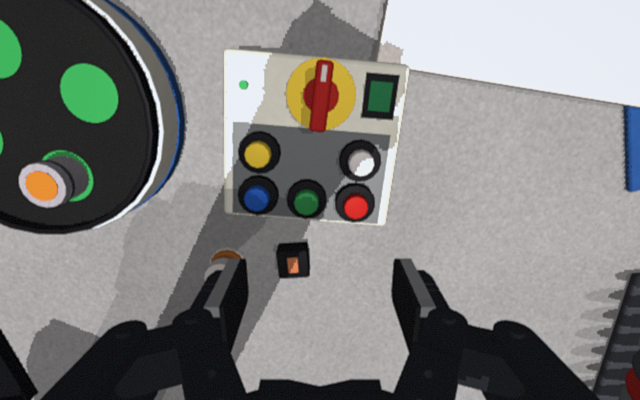

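```bash
python3 - <<'E'
from h import *
o=robot.get_obs();c=cam("wrist",o)
im=cv2.imread("pics/w5b.png")
h=cv2.cvtColor(im,cv2.COLOR_BGR2HSV)
m=cv2.inRange(h,(18,90,110),(34,255,255))
m[:50]=0;m[136:]=0;m[:,:280]=0;m[:,360:]=0
cnt=np.vstack(cv2.findContours(m,0,2)[0]);e=cv2.fitEllipse(cv2.convexHull(cnt));print("plate",e,onz(c,e[0],.066))
mr=cv2.inRange(h,(172,120,90),(180,255,255))|cv2.inRange(h,(0,120,90),(5,255,255))
mr[:50]=0;mr[136:]=0;mr[:,:280]=0;mr[:,360:]=0
cv2.imwrite("pics/bar.png",cv2.resize(im[45:145,270:370],None,fx=6,fy=6,interpolation=cv2.INTER_CUBIC))
t=cv2.imread("pics/top0.png");ht=cv2.cvtColor(t,cv2.COLOR_BGR2HSV)
mt=cv2.inRange(ht,(22,100,120),(34,255,255));mt[:145]=0;mt[167:]=0
e=cv2.fitEllipse(cv2.convexHull(np.vstack(cv2.findContours(mt,0,2)[0])));print(e,onz(cam("top"),e[0],.066))
E
```

```text
plate ((320.58673095703125, 93.38832092285156), (69.85992431640625, 72.86478424072266), 1.9738640785217285) [ 0.6316 -0.3001  0.066 ]
((447.7433166503906, 157.1470184326172), (18.424503326416016, 18.9124698638916), 137.24356079101562) [ 0.6283 -0.3012  0.066 ]
```

View pics/bar.png

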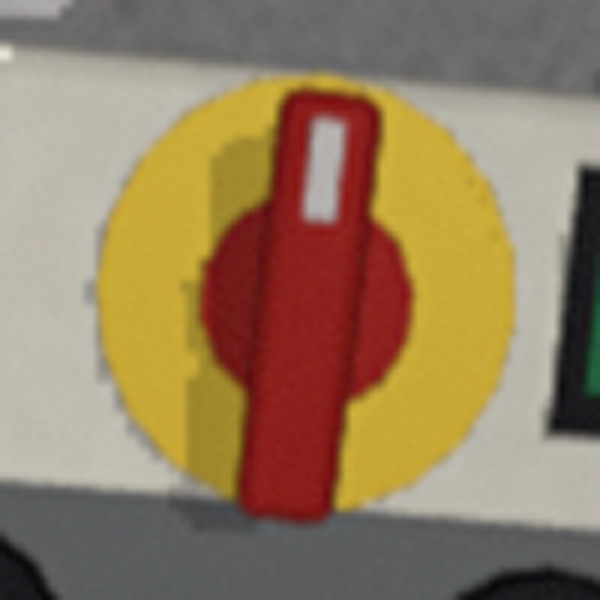

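```bash
python3 - <<'E'
from h import *
c=cam("wrist",robot.get_obs())
for z in(.09,.098,.104,.11):
    A=onz(c,(325,60.3),z);B=onz(c,(317.8,131.7),z);print(z,np.linalg.norm(A-B),(A+B)/2,np.arctan2(*(A-B)[[1,0]]))
q=robot.get_obs()["joint_pos"]
for a in np.array([0,-.35,-.7,-1.0,-1.3,-1.4]):
    for k in(-np.pi/2,np.pi/2):
        s=robot.inverse_kinematics([.630,-.3,.085],list(down(a-.089+k)));print(a,k,None if s is None else np.array(s))
E
```

```text
0.09 0.05793324715696358 [ 0.6294 -0.3006  0.09  ] -0.1028009286500789
0.098 0.05640702213112426 [ 0.6298 -0.3006  0.098 ] -0.10280092865007887
0.104 0.05526235336174477 [ 0.6301 -0.3005  0.104 ] -0.1028009286500786
0.11 0.05411768459236517 [ 0.6303 -0.3005  0.11  ] -0.10280092865007955
0.0 -1.5707963267948966 [-0.4444  0.4385  0.319   1.4512  0.      2.7862]
0.0 1.5707963267948966 [-0.4444  0.4385  0.319   1.4512  0.     -0.3554]
-0.35 -1.5707963267948966 [-0.4444  0.4385  0.319   1.4512 -0.      3.1362]
-0.35 1.5707963267948966 [-0.4444  0.4385  0.319   1.4512 -0.     -0.0054]
-0.7 -1.5707963267948966 [-0.4444  0.4385  0.319   1.4512  0.     -2.797 ]
-0.7 1.5707963267948966 [-0.4444  0.4385  0.319   1.4512  0.      0.3446]
-1.0 -1.5707963267948966 [-0.4444  0.4385  0.319   1.4512  0.     -2.497 ]
-1.0 1.5707963267948966 [-0.4444  0.4385  0.319   1.4512  0.      0.6446]
-1.3 -1.5707963267948966 [-0.4444  0.4385  0.319   1.4512 -0.     -2.197 ]
-1.3 1.5707963267948966 [-0.4444  0.4385  0.319   1.4512 -0.      0.9446]
-1.4 -1.5707963267948966 [-0.4444  0.4385  0.319   1.4512  0.     -2.097 ]
-1.4 1.5707963267948966 [-0.4444  0.4385  0.319   1.4512  0.      1.0446]
```

```bash
cat >> h.py <<'E'
AX=(.630,-.3003);BA=-.095
def st(s=""):
    o=robot.get_obs();print(s,round(o["t"],2),"F",np.array(o["contact_force"]),"T",np.array(o["wrist_torque"]),"gap",round(o["finger_gap"],4),"q6",round(o["joint_pos"][5],3))
E
python3 - <<'E'
from h import *
robot.move_gripper(.05)
robot.move_ptp([*AX,.16],list(down(BA+np.pi/2)))
st("hover")
robot.move_l([*AX,.077],vel=.06);st("low")
robot.move_gripper(0.0);st("gripped")
shot("side","side6")
q0=np.array(robot.get_obs()["joint_pos"]);np.save("q0.npy",q0)
for d in(.3,.6,.9,1.15,1.25,1.3):
    q=q0.copy();q[5]+=d;robot.movej(list(q));st(d)
E
```

```text
hover 25.47 F [ 0.3499 -0.2351 -0.9521] T [ 0.0527 -0.0042  0.0089] gap 0.0501 q6 -0.349
low 27.0 F [ 0.773   0.2423 -0.009 ] T [ 0.0055 -0.0592 -0.0098] gap 0.05 q6 -0.35
gripped 27.42 F [-0.9493 -2.0806  1.9324] T [-0.3105  0.1458  0.0757] gap 0.013 q6 -0.35
0.3 27.86 F [-0.8841 -0.8884  0.8373] T [-0.1404  0.0247 -0.1289] gap 0.0133 q6 -0.054
0.6 28.25 F [-0.2989 -0.3203  1.6194] T [-0.1162  0.0678 -0.1106] gap 0.0132 q6 0.244
0.9 28.64 F [-0.5382 -0.9805  0.932 ] T [-0.0746 -0.0019 -0.1122] gap 0.013 q6 0.543
1.15 28.99 F [ 0.5293 -0.0303  2.2386] T [-0.0747 -0.0972 -0.153 ] gap 0.0131 q6 0.792
1.25 29.24 F [ 1.1964 -0.7706  1.2508] T [-0.1024 -0.0898 -0.1123] gap 0.0131 q6 0.893
1.3 29.49 F [ 0.9038 -0.2457  1.6108] T [ 0.1547 -0.0452  0.4167] gap 0.0132 q6 0.945
```

View pics/side6.png

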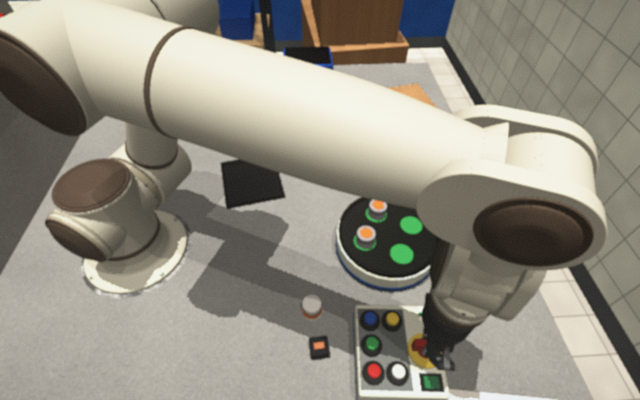

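```bash
python3 - <<'E'
from h import *
robot.sleep(.3);st()
robot.move_gripper(.035);st()
robot.move_l([*AX,.15],vel=.1)
robot.move_gripper(0.0)
go((.54,-.30,.25),np.pi/2)
im,c=shot("wrist","w7")
for k in("red","blue","green","yellow"):
    for b in blobs(im,k,amin=80):
        p=onz(c,b[0],.078);print(k,b[0],b[1],p[:2])
cv2.imwrite("pics/w7c.png",cv2.resize(im[20:240,200:440],None,fx=2.5,fy=2.5))
st()
E
```

```text
29.79 F [-0.5107  0.9903  2.6609] T [0.3307 0.0114 0.6667] gap 0.013 q6 0.949
 30.13 F [ 0.7094 -0.5317 -0.2603] T [ 0.0356 -0.0161  0.0202] gap 0.0353 q6 0.95
red [281.7581 160.4837] 492 [ 0.5279 -0.334 ]
blue [499.6087 141.5543] 92 [ 0.5107 -0.1358]
blue [ 13.2891 202.2232] 1792 [ 0.5683 -0.5931]
blue [385.7657 168.8654] 431 [ 0.536  -0.2375]
blue [  7.8503 259.0401] 374 [ 0.6296 -0.6162]
green [333.9647 164.6799] 453 [ 0.5319 -0.2858]
green [564.659 175.023] 522 [ 0.5421 -0.0697]
green [623.8072 217.5262] 363 [ 0.5851 -0.0022]
green [518.5556 251.4679] 1746 [ 0.6219 -0.0982]
green [267.6458 250.4417] 240 [ 0.6203 -0.3516]
green [583.     283.4789] 1589 [ 0.6593 -0.0239]
yellow [379.5517 211.7548] 261 [ 0.5787 -0.241 ]
yellow [317.0238 239.7313] 629 [ 0.6085 -0.3017]
 32.8 F [-0.7475 -0.609   0.1701] T [ 0.0249 -0.0228 -0.0238] gap -0.0001 q6 -0.506
```

View pics/w7c.png

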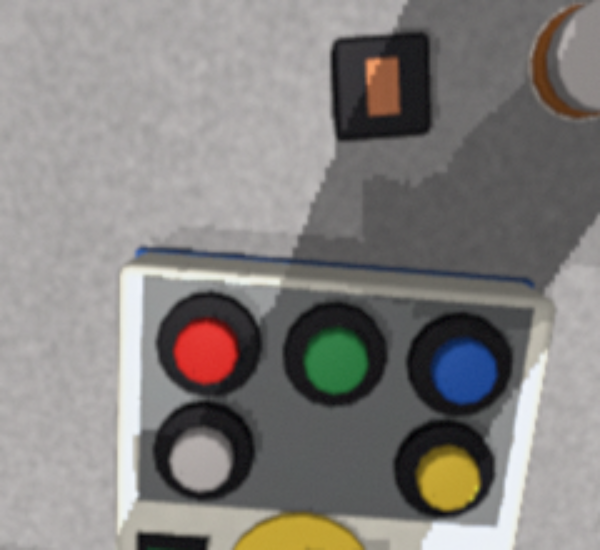

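```bash
python3 - <<'E'
from h import *
print(onz(cam("wrist",robot.get_obs()),(280,204),.078))
robot.move_ptp([.54,-.30,.25],list(down(-np.pi/2)))
im,c=shot("wrist","w8")
print("white",[ (onz(c,p,.078)) for p in [(0,0)]][:0])
cv2.imwrite("pics/w8c.png",cv2.resize(im[0:260,180:460],None,fx=2.2,fy=2.2))
h=cv2.cvtColor(im,cv2.COLOR_BGR2HSV)
st()
E
```

```text
[ 0.5705 -0.3371  0.078 ]
white []
 35.5 F [-0.0895  0.1225  0.2506] T [ 0.0166 -0.017  -0.0083] gap 0.0 q6 2.634
```

View pics/w8c.png

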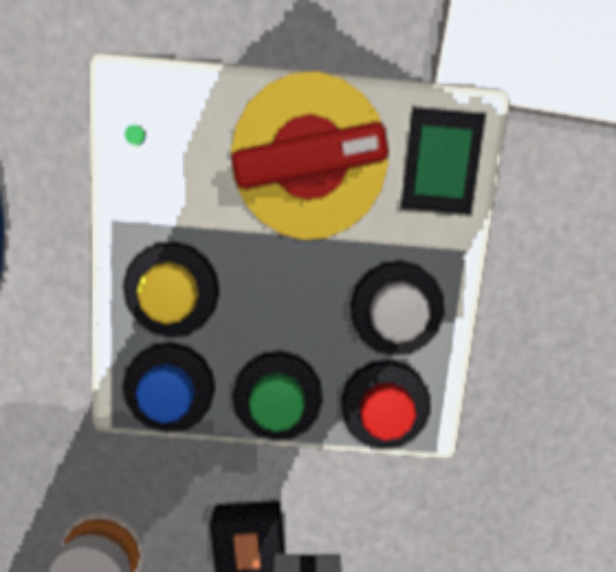

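```bash
cat >> h.py <<'E'
KEY=dict(blue=(.5357,-.2380),green=(.5316,-.2858),red=(.5272,-.3340),white=(.5706,-.3371))
def press(k):
    x,y=KEY[k];rot=list(down(-np.pi/2-.089))
    robot.move_ptp([x,y,.11],rot)
    robot.move_l([x,y,.081],vel=.06)
    f0=F()[2];z=.0785;log=[]
    while z>.0685:
        robot.move_l([x,y,z],vel=.02);robot.sleep(.05)
        f=F()[2]-f0;log.append((round(z,4),round(f,1),round(robot.get_obs()["tcp_pos"][2],4)))
        if abs(f)>8: break
        z-=.001
    print(k,log);robot.sleep(.1)
    robot.move_l([x,y,.11],vel=.06);st("up")
E
python3 - <<'E'
from h import *
press("blue")
shot("wrist","w9")
E
```

```text
blue [(0.0785, np.float64(0.9), np.float64(0.0788)), (0.0775, np.float64(1.7), np.float64(0.0777)), (0.0765, np.float64(2.3), np.float64(0.0766)), (0.0755, np.float64(5.6), np.float64(0.0761)), (0.0745, np.float64(11.8), np.float64(0.0759))]
up 39.16 F [ 0.1667 -0.2928 -1.3196] T [-0.0124 -0.0012 -0.0341] gap -0.0 q6 2.812
```

View pics/w9.png

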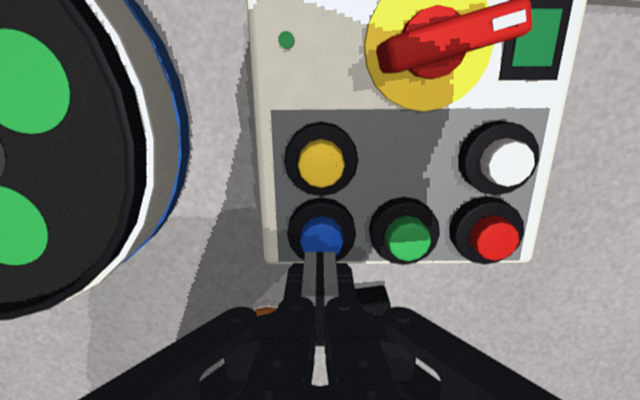

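```bash
python3 - <<'E'
from h import *
def fa(n=8):
    L=[]
    for _ in range(n): robot.sleep(.01);L.append(F())
    return np.mean(L,0)
x,y=KEY["blue"];rot=list(down(-np.pi/2-.089))
robot.move_ptp([x,y,.10],rot);f0=fa(20)
robot.move_l([x,y,.084],vel=.06)
for z in np.arange(.083,.069,-.001):
    robot.move_l([x,y,z],vel=.03);robot.sleep(.05);f=fa()-f0
    print(round(z,4),np.round(f,2),robot.get_obs()["tcp_pos"][2].round(4))
    if f[2]>22:break
shot("wrist","w10");shot("side","side10")
robot.move_l([x,y,.10],vel=.06);st("up")
E
```

```text
0.083 [-0.11  0.39  0.16] 0.0832
0.082 [0.23 0.18 0.85] 0.0821
0.081 [ 0.94 -0.48  1.71] 0.0811
0.08 [ 0.66 -0.11  2.46] 0.0801
0.079 [ 0.82 -0.26  2.64] 0.0791
0.078 [ 1.36 -0.21  3.68] 0.0781
0.077 [ 1.57 -0.4   4.15] 0.0771
0.076 [ 1.14 -0.34  5.01] 0.0761
0.075 [-1.13  0.76 11.29] 0.0759
0.074 [-3.53  1.62 17.15] 0.0758
0.073 [-5.83  3.14 23.  ] 0.0758
up 44.77 F [ 0.0134  0.0402 -0.4293] T [-0.054   0.0607 -0.0077] gap 0.0001 q6 2.813
```

View pics/w10.png

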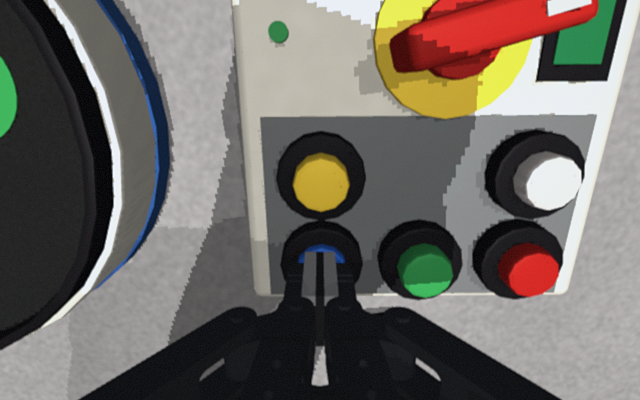

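```bash
sed -i 's/robot.move_l(\[x,y,.081\],vel=.06)/robot.move_l([x,y,.085],vel=.06)/; s/z=.0785;log/z=.081;log/' h.py
python3 - <<'E'
from h import *
press("white");press("green")
robot.sleep(6)
for n in("top","side"):
    i,c=shot(n,n+"11")
    for b in blobs(i,"orange"):
        p=onz(c,b[0],.094)
        if .4<p[0]<.75 and abs(p[1])<.2: print(n,b[0],b[1],p[:2])
press("red");st()
E
```

```text
white [(0.081, np.float64(1.5), np.float64(0.0814)), (0.08, np.float64(1.5), np.float64(0.0803)), (0.079, np.float64(2.0), np.float64(0.0792)), (0.078, np.float64(2.8), np.float64(0.0781)), (0.077, np.float64(3.8), np.float64(0.0771)), (0.076, np.float64(4.2), np.float64(0.0761)), (0.075, np.float64(9.0), np.float64(0.076))]
up 48.88 F [-0.221  -0.2519  0.4659] T [ 0.0017 -0.0098  0.0094] gap -0.0001 q6 2.697
green [(0.081, np.float64(0.7), np.float64(0.0814)), (0.08, np.float64(1.2), np.float64(0.0802)), (0.079, np.float64(3.0), np.float64(0.0791)), (0.078, np.float64(3.6), np.float64(0.0781)), (0.077, np.float64(4.7), np.float64(0.0771)), (0.076, np.float64(4.0), np.float64(0.0761)), (0.075, np.float64(10.3), np.float64(0.076))]
up 52.84 F [-0.2372  0.0745 -0.7544] T [ 0.0044  0.011  -0.0593] gap 0.0003 q6 2.737
top [345.9434 164.6792] 53 [0.593 0.028]
top [369.8704 163.2963] 54 [ 0.5986 -0.0476]
red [(0.081, np.float64(1.9), np.float64(0.0814)), (0.08, np.float64(1.8), np.float64(0.0802)), (0.079, np.float64(2.1), np.float64(0.0791)), (0.078, np.float64(4.2), np.float64(0.0781)), (0.077, np.float64(3.8), np.float64(0.0771)), (0.076, np.float64(4.6), np.float64(0.0761)), (0.075, np.float64(10.8), np.float64(0.076))]
up 62.85 F [ 0.1181  0.0739 -0.5753] T [ 0.0323  0.029  -0.0056] gap 0.0 q6 2.666
 62.85 F [ 0.1181  0.0739 -0.5753] T [ 0.0323  0.029  -0.0056] gap 0.0 q6 2.666
```

View pics/side11.png

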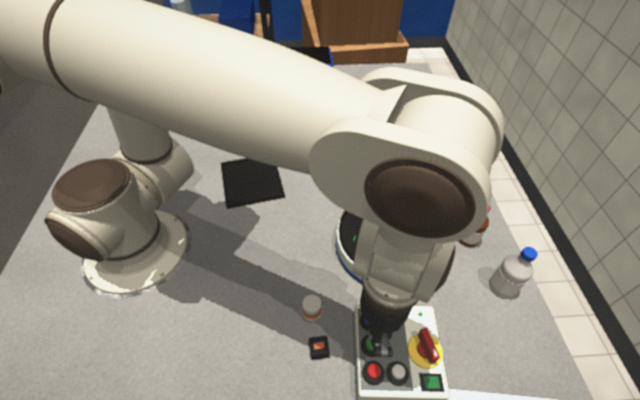

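```bash
python3 - <<'E'
from h import *
q0=np.load("q0.npy")
robot.move_l([.5272,-.334,.16])
robot.move_gripper(.035)
robot.move_ptp([*AX,.16],list(down(BA-1.29+np.pi/2)))
robot.move_l([*AX,.077],vel=.06);st("low")
robot.move_gripper(0.0);st("gripped")
for d in(1.0,.7,.4,.15,.03,0,-.02):
    q=q0.copy();q[5]+=d;robot.movej(list(q));st(d)
robot.sleep(.2);st()
robot.move_gripper(.035)
robot.move_l([*AX,.16],vel=.1)
robot.move_ptp([.54,-.20,.28],list(down(-np.pi/2)))
im,c=shot("wrist","w12")
for b in blobs(im,"orange"): print(b[0],b[1],b[2],onz(c,b[0],.094))
st()
E
```

```text
low 66.83 F [ 1.306  -0.2847 -0.6512] T [-0.0356  0.0064 -0.0123] gap 0.0349 q6 0.94
gripped 67.14 F [-1.8024 -1.0449  2.3828] T [0.0508 0.2054 0.122 ] gap 0.013 q6 0.94
1.0 67.53 F [-1.7781  1.1942  1.5217] T [0.2587 0.2188 0.1293] gap 0.0131 q6 0.654
0.7 67.92 F [-1.3513  1.9356  3.4125] T [0.3175 0.3955 0.1234] gap 0.0131 q6 0.356
0.4 68.31 F [-3.7237  2.1933  3.2846] T [0.3451 0.5257 0.1382] gap 0.0132 q6 0.057
0.15 68.66 F [-3.35    1.462   5.8045] T [0.296  0.7195 0.1198] gap 0.013 q6 -0.192
0.03 68.91 F [-4.4469  1.3683  5.843 ] T [0.2865 0.8399 0.1128] gap 0.0132 q6 -0.313
0 69.16 F [-4.1477  1.3183  4.8061] T [0.3169 0.8391 0.1106] gap 0.013 q6 -0.344
-0.02 69.41 F [-3.1029  1.7931  5.3464] T [ 0.2777  0.8258 -0.0857] gap 0.013 q6 -0.363
 69.61 F [-4.275   1.2954  5.0039] T [ 0.2766  0.8427 -0.0189] gap 0.013 q6 -0.363
[151.4651 107.3543] 731 [30 31] [ 0.5997 -0.0449  0.094 ]
[ 70.2901 114.2859] 724 [31 31] [0.5934 0.0311 0.094 ]
[373.0236 239.4409] 127 [ 9 15] [ 0.4662 -0.2551  0.094 ]
 73.63 F [-0.3549  0.3331 -0.1692] T [-0.0205 -0.0269 -0.0355] gap 0.0349 q6 2.787
```

View pics/w12.png

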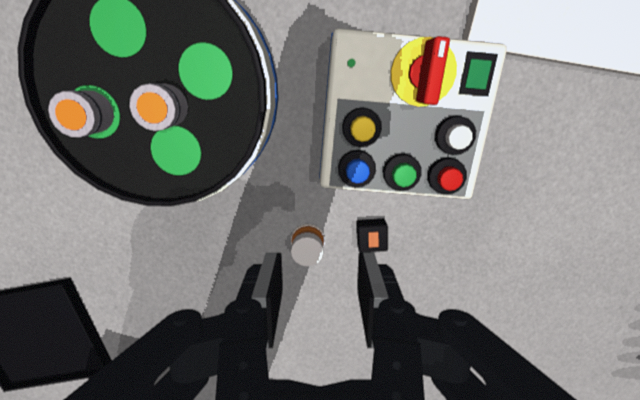

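```bash
python3 - <<'E'
from h import *
t=cv2.imread("pics/top0.png");s=cv2.imread("pics/side0.png")
for im,cn,roi in((t,"top",(225,135,305,205)),(s,"side",(320,125,400,185))):
    h=cv2.cvtColor(im,cv2.COLOR_BGR2HSV);x0,y0,x1,y1=roi
    m=np.zeros(h.shape[:2],np.uint8);m[y0:y1,x0:x1]=cv2.inRange(h,(0,0,190),(180,30,255))[y0:y1,x0:x1]
    m=cv2.morphologyEx(m,cv2.MORPH_OPEN,np.ones((3,3)))
    k=max(cv2.findContours(m,0,2)[0],key=cv2.contourArea);hull=cv2.convexHull(k)
    q=cv2.approxPolyDP(hull,4,True)[:,0];c=cam(cn)
    for z in (.005,.018):
        P=np.array([onz(c,p,z)[:2] for p in q]);print(cn,z,q.tolist(),P.tolist(),P.mean(0),np.linalg.norm(P-np.roll(P,1,0),axis=1))
E
```

```text
top 0.005 [[244, 148], [291, 150], [288, 191], [241, 191]] [[0.6630232948674273, 0.3697989949558107], [0.6584988179867417, 0.2108766749023432], [0.5187000040789362, 0.2174201298777563], [0.5163350144000778, 0.37442058719854665]] [0.5891 0.2931] [0.1468 0.159  0.14   0.157 ]
top 0.018 [[244, 148], [291, 150], [288, 191], [241, 191]] [[0.6599539236392911, 0.3672143633236098], [0.6554692423007064, 0.20968986229877729], [0.5169000444858145, 0.2161757635845981], [0.5145558563380093, 0.3717953058352236]] [0.5867 0.2912] [0.1455 0.1576 0.1387 0.1556]
side 0.005 [[399, 138], [399, 184], [320, 184], [320, 125], [371, 125]] [[0.7316190305082477, 0.37381881212651324], [0.6906911314254165, 0.1742517069106232], [0.46583048533022553, 0.18748638423883712], [0.48220564875661676, 0.45513861465865024], [0.651927243695865, 0.44521668188650865]] [0.6045 0.3272] [0.107  0.2037 0.2252 0.2682 0.17  ]
side 0.018 [[399, 138], [399, 184], [320, 184], [320, 125], [371, 125]] [[0.7262709601630222, 0.35855835232009725], [0.6860478136383417, 0.16242766654120222], [0.46505912577003805, 0.17543445108937195], [0.4811523192303793, 0.4384778792420242], [0.6479514155589667, 0.4287267958821336]] [0.6013 0.3127] [0.1052 0.2002 0.2214 0.2635 0.1671]
```

```bash
python3 - <<'E'
from h import *
pick(.5992,-.0462,0.,.060,zup=.2)
i,c=shot("top","top13")
go((.50,.29,.22),0.)
i,c=shot("wrist","w13")
print(robot.get_obs()["t"],robot.get_obs()["tcp_pos"])
E
```

```text
gap 0.04023122992950833 [-0.4782 -0.5913  5.7957]
lifted gap 0.04029052725384721 [ 0.117   0.971  -2.4104]
78.9833 [0.5006 0.289  0.2199]
```

View pics/w13.png

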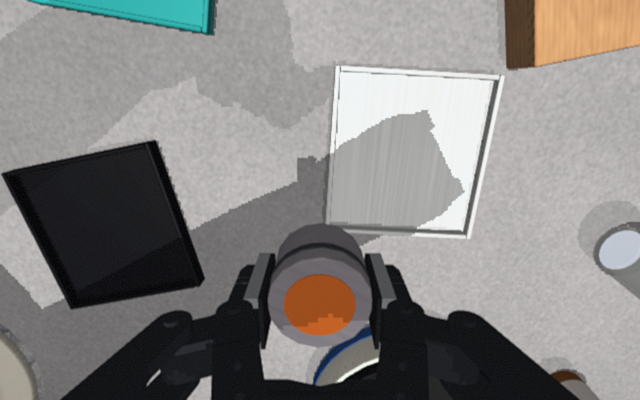

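```bash
python3 - <<'E'
from h import *
c=cam("wrist",robot.get_obs())
P=np.array([onz(c,p,.018)[:2] for p in((338,68),(503,76),(469,237),(325,229))]);print(P,P.mean(0),np.linalg.norm(P-np.roll(P,1,0),axis=1))
T=P.mean(0)
u=P[0]+P[1]-P[2]-P[3];u/=np.linalg.norm(u);v=np.array([-u[1],u[0]]);print(u)  # tray y-ish direction
if u[1]<0:u=-u
ang=np.arctan2(u[1],u[0])-np.pi/2
np.save("T.npy",np.r_[T,u,ang]);print(ang)
if np.linalg.norm(T-[.588,.292])<.008:
    place(*(T+.036*u),ang,.005)
    p=(.5932,.0295)
    go((*p,.22),0.)
    i,cc=shot("top","top14")
    for b in blobs(i,"orange"): 
        q=onz(cc,b[0],.039)
        if .45<q[0]<.7 and -.1<q[1]<.4:print(b[0],b[1],q)
    i,cc=shot("side","side14")
    for b in blobs(i,"orange"): 
        q=onz(cc,b[0],.039)
        if .45<q[0]<.7 and -.1<q[1]<.4:print("side",b[0],b[1],q,onz(cc,b[0],.094))
    st()
E
```

```text
[[0.5185 0.3832]
 [0.673  0.3759]
 [0.664  0.2104]
 [0.507  0.2201]] [0.5906 0.2974] [0.1635 0.1547 0.1658 0.1573]
[0.0624 0.998 ]
-0.062465924722673316
down [-0.1552  0.6767 -1.673 ] [0.593  0.3334 0.0116]
[252.6 166.6] 50 [0.5931 0.3325 0.039 ]
side [377.8734 204.3671] 79 [0.6092 0.0753 0.039 ] [0.5949 0.0304 0.094 ]
 84.94 F [-0.0515  0.4778 -0.3597] T [ 0.0912  0.0177 -0.0139] gap 0.0649 q6 1.621
```

View pics/side14.png

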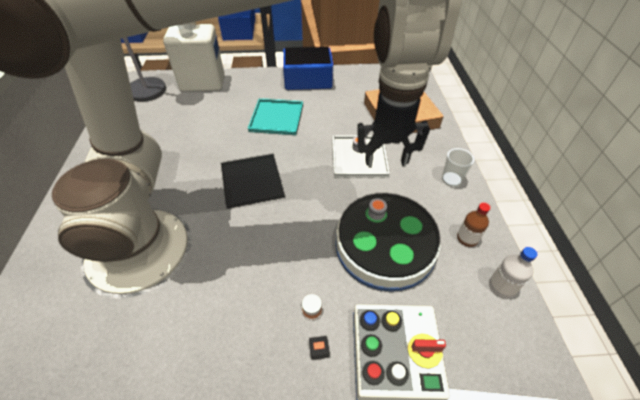

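```bash
python3 - <<'E'
from h import *
t=np.load("T.npy");T,u,ang=t[:2],t[2:4],t[4]
pick(.5932,.0292,0.,.060,zup=.2)
place(*(T-.038*u),ang,.005)
a=go((.42,.15,.30),0.)
for n in("top","side","wrist"):
    i,cc=shot(n,n+"15")
    for b in blobs(i,"orange"): 
        q=onz(cc,b[0],.039)
        if .45<q[0]<.7 and -.1<q[1]<.4:
            e=q[:2]-T;print(n,b[0],b[1],q,"tray y",e@u,"x",e@np.array([u[1],-u[0]]))
st()
E
```

```text
gap 0.04068028616719844 [-1.8398  0.7338  6.9871]
lifted gap 0.040474432463593425 [-0.0761 -0.1081 -3.6814]
down [ 0.431   0.1697 -3.0951] [0.5884 0.2595 0.0116]
top [252.4595 165.7568] 37 [0.5959 0.3331 0.039 ] tray y 0.03591797383895121 x 0.0030481510640463856
side [359.2857 139.7143] 35 [0.5949 0.333  0.039 ] tray y 0.035832735197052615 x 0.002006570185329561
side [361.     155.9211] 38 [0.5903 0.2607 0.039 ] tray y -0.03666752575243037 x 0.001993730178689045
wrist [476.78   53.297] 559 [0.589 0.261 0.039] tray y -0.03641237090035666 x 0.0006536679050818952
 94.08 F [-0.1751 -0.1938 -0.7005] T [-0.0208 -0.0143 -0.0498] gap 0.0649 q6 1.914
```

View pics/side15.png

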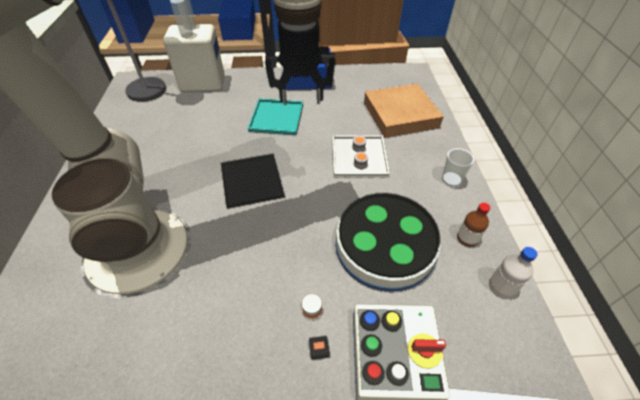

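View pics/top15.png

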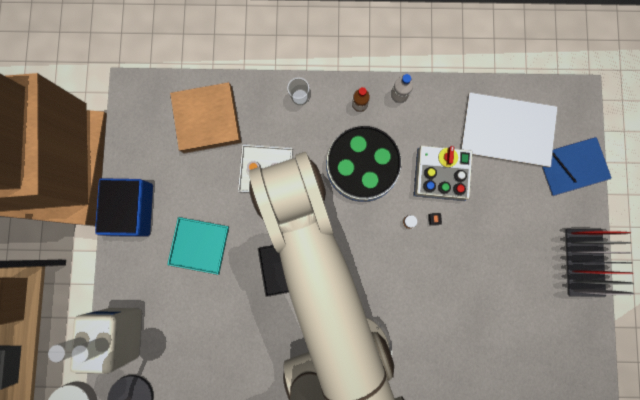

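View pics/wrist15.png

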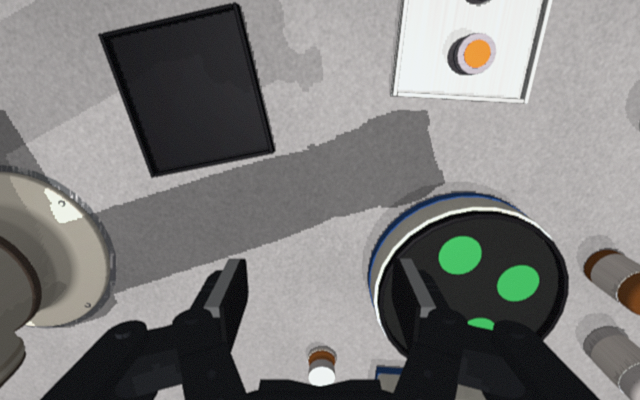

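Both holders stand in the aluminium tray (side picture (359,140) and (361,156)). The bench is clear, the isolator is off, and the gripper touches nothing.

```bash
python3 - <<'E'
from h import *
robot.sleep(.5);robot.sign_off();st()
E
```

```text
the job is handed in; nothing more can be done
the job is handed in; nothing more can be done
```

I carried out the whole sequence and handed the job in at about 95 s of the 210 s allowed; no verdict was reported.

- **Loading:** There were two holders on the bench. I stood both on green pads of their own with the isolator off, and the cameras put them within 3 mm of the pad centres.
- **Isolator on and keys:** I turned the isolator until it met its stop. A close picture gave about 1.28 rad. I then pressed blue, white, green, waited about 6 s, and pressed red. Every press reached a hard stop with forces matching full travel.
- **Blue pressed twice:** The first force readings were unclear, so I pressed blue a second time before white to confirm it.
- **Run:** One holder was knocked off its pad, by about 45 mm, between my checks before the isolator was turned on and near the end of the wait. It stayed in the bowl, so I found it again in the pictures and moved it from there.
- **Isolator off and unloading:** I turned the isolator back to its off position, and a close picture shows the bar in line with the console again. Only then did I move both holders to the aluminium tray.
- **Last checks:** Both holders stand about 36 mm either side of the tray's centre line. Two views agree to about 3 mm on the first holder and 2 mm on the second. The jar, the resin block and the isolator handle look unmoved in the final pictures, and the gripper touched nothing.
- **Small disagreement:** Key contact came about 4 mm higher than I calculated from the given heights. The force curve showed the presses were still complete.

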